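# Sort reclaimed hardware into stock bins and log the batch

### The job

Clear the reclaimed parts off the mat: put every finned heat sink into the deep square bin and every channel bracket into the shallow oblong bin. When all are sorted, take the stylus from its stand and press the tally counter's recessed button fully down with its tip, not with the fingers, holding it down for two seconds to store the batch, then hang the stylus upright by its collar in the middle of the stand's slot again. Leave the other things on the bench where they are.

Things in the scene. Friction and masses are not known exactly. Their poses are not given: they have to be found in the camera images.
- heatsink1: finned heat sink: bare aluminium block 70 x 36 x 28 mm (length along its x, width along y) with six fins along its length; origin at the centre of its underside; may be absent. Belongs in the square bin.
- heatsink2: finned heat sink: bare aluminium block 70 x 36 x 28 mm (length along its x, width along y) with six fins along its length; origin at the centre of its underside; may be absent. Belongs in the square bin.
- heatsink3: finned heat sink: bare aluminium block 70 x 36 x 28 mm (length along its x, width along y) with six fins along its length; origin at the centre of its underside; may be absent. Belongs in the square bin.
- heatsink4: finned heat sink: bare aluminium block 70 x 36 x 28 mm (length along its x, width along y) with six fins along its length; origin at the centre of its underside; may be absent. Belongs in the square bin.
- bracket1: mounting bracket: dark steel channel, a flat plate 90 x 28 x 4 mm (length along its x) with two upright side flanges 56 mm long, 22 mm high overall, 28 mm across their outer faces; origin at the centre of its underside; may be absent. Belongs in the oblong bin.
- bracket2: mounting bracket: dark steel channel, a flat plate 90 x 28 x 4 mm (length along its x) with two upright side flanges 56 mm long, 22 mm high overall, 28 mm across their outer faces; origin at the centre of its underside; may be absent. Belongs in the oblong bin.
- bracket3: mounting bracket: dark steel channel, a flat plate 90 x 28 x 4 mm (length along its x) with two upright side flanges 56 mm long, 22 mm high overall, 28 mm across their outer faces; origin at the centre of its underside; may be absent. Belongs in the oblong bin.
- bracket4: mounting bracket: dark steel channel, a flat plate 90 x 28 x 4 mm (length along its x) with two upright side flanges 56 mm long, 22 mm high overall, 28 mm across their outer faces; origin at the centre of its underside; may be absent. Belongs in the oblong bin.
- square_bin: deep yellow stock bin, fixed, 170 x 170 mm outside, walls 4 mm thick and 70 mm high (front, -x, wall 50 mm), floor 4 mm; origin at the centre of its underside, sides along its x and y. Its place and the oblong bin's may be swapped.
- oblong_bin: shallow yellow stock bin, fixed, 150 mm along its x by 220 mm along its y outside, walls 4 mm thick and 50 mm high (front, -x, wall 38 mm), floor 4 mm; origin at the centre of its underside.
- counter: grey tally counter, fixed, 90 x 90 x 55 mm, with a green display and, in the middle of its top, a square well 18 x 18 mm, 14 mm deep, holding the recessed button; origin at the centre of its underside.
- button (a joint): travel of the counter's white button, straight down: 0 up, 0.006 m fully down; it springs back. It takes about 2 N to start and 5.5 N to bottom.
- button_top (a point): centre of the top of the button (15 mm across), 5 mm below the counter's top face when up.
- stylus: upright stylus: black square handle 22 x 22 x 70 mm (from 6 to 76 mm above the origin, faces along its x and y), steel collar 34 mm across and 6 mm thick under it, and a steel shank below the collar, 10 mm across for 55 mm, then a 7 mm blunt tip for 25 mm; origin at the centre of the collar's underside, z up along the handle; about 120 g. It starts hanging by its collar in the stand.
- stylus_tip (a point): end of the stylus tip, 80 mm below the stylus's origin.
- stand: stylus stand, fixed: base plate 90 x 70 x 8 mm (reaching from 40 mm before to 50 mm behind the origin along its x), a column at its +x side (35 to 47 mm from the origin, 42 mm wide), and at the top two level prongs with an 18 mm slot between them, open to -x, tops 100 mm above the table, reaching 28 mm before the slot's centre; origin at the underside below the slot's centre.
- stand_rest (a point): point in the slot, level with the tops of the prongs, where the stylus's origin belongs (35 mm from the column).
- fan: bystander to be left alone: black square cooling fan 60 x 60 x 25 mm; origin under it.
- tape: bystander to be left alone: roll of clear tape 90 mm across, 25 mm high; origin under it.
- driver: bystander to be left alone: screwdriver lying down; origin under it.
- bottle: bystander to be left alone: white bottle 140 mm high; origin under it.
- board: bystander to be left alone: blue circuit board 100 x 70 mm; origin under it.
- meter: bystander to be left alone: orange test meter 150 x 80 mm lying down; origin under it.
- cup: bystander to be left alone: white cup 90 mm high; origin under it.

How it is judged (in metres and radians):
On the way, in this order (a step that is already met when the one before it is completed fails the run):
1. every heat sink lies in the square bin and every bracket in the oblong bin (x of heatsink1 in the frame of square_bin between -0.084 and 0.084 m and y of heatsink1 in the frame of square_bin between -0.084 and 0.084 m and z of heatsink1 in the frame of square_bin between -0.005 and 0.062 m and x of heatsink2 in the frame of square_bin between -0.084 and 0.084 m and y of heatsink2 in the frame of square_bin between -0.084 and 0.084 m and z of heatsink2 in the frame of square_bin between -0.005 and 0.062 m and x of heatsink3 in the frame of square_bin between -0.084 and 0.084 m and y of heatsink3 in the frame of square_bin between -0.084 and 0.084 m and z of heatsink3 in the frame of square_bin between -0.005 and 0.062 m and x of heatsink4 in the frame of square_bin between -0.084 and 0.084 m and y of heatsink4 in the frame of square_bin between -0.084 and 0.084 m and z of heatsink4 in the frame of square_bin between -0.005 and 0.062 m and x of bracket1 in the frame of oblong_bin between -0.073 and 0.073 m and y of bracket1 in the frame of oblong_bin between -0.108 and 0.108 m and z of bracket1 in the frame of oblong_bin between -0.005 and 0.048 m and x of bracket2 in the frame of oblong_bin between -0.073 and 0.073 m and y of bracket2 in the frame of oblong_bin between -0.108 and 0.108 m and z of bracket2 in the frame of oblong_bin between -0.005 and 0.048 m and x of bracket3 in the frame of oblong_bin between -0.073 and 0.073 m and y of bracket3 in the frame of oblong_bin between -0.108 and 0.108 m and z of bracket3 in the frame of oblong_bin between -0.005 and 0.048 m and x of bracket4 in the frame of oblong_bin between -0.073 and 0.073 m and y of bracket4 in the frame of oblong_bin between -0.108 and 0.108 m and z of bracket4 in the frame of oblong_bin between -0.005 and 0.048 m and linear speed of each of heatsink1, heatsink2, heatsink3, heatsink4, bracket1, bracket2, bracket3, bracket4 below 0.03 m/s), for 0.2 s.
2. the button is pressed down (more than 4.5 mm) by the stylus and held for 1.5 s (value of joint button above 0.0045 m and contact force between stylus and button above 0.5 N), for 1.5 s.
At the end, for the whole second after the job is handed in: Every heat sink present lies at rest in the square bin and every bracket in the oblong bin, below the rims; the button is up; the stylus hangs upright (within 0.15 rad) by its collar on the prongs, within 12 mm of the stand's rest point, at rest and released (all of step 1 and horizontal distance between stylus and stand_rest below 0.012 m and z of stylus in the frame of stand_rest between -0.005 and 0.005 m and angle between stylus's own z axis and vertical below 0.15 rad and linear speed of stylus below 0.03 m/s and value of joint button below 0.002 m); the robot touches nothing.
It fails at once if the button is pressed with the fingers (contact force between the fingers and button above 0.5 N).
It fails at once if a bystander is moved more than 40 mm (distance of any of fan, tape, driver, bottle, board, meter, cup from where it was at the start of the episode above 0.04 m).
Of heatsink1, bracket1, heatsink2, bracket2, heatsink3, bracket3, heatsink4, bracket4 only 5 to 7 are there at a start; the rules pass over those that are not, and their reading is None.
At some moment in a run one of heatsink1, bracket1, heatsink2, bracket2, heatsink3, bracket3, heatsink4, bracket4 may be knocked a few centimetres aside while the robot is not near it.
It also fails if it takes over 210 s, if anything falls off the work surface, if the arm or the gripper's body presses on something with over 40 N, if the wrist force passes 120 N, or if a joint passes its speed limit or range.

### The arm

A 7-joint arm with a two-finger parallel gripper is mounted at the origin on the work surface. World frame = base frame: x ahead of the robot, y to its left, z up, the work surface at z = 0. Lengths are in mm, angles in rad, forces in N, time in s.
With the tool pointing down it reaches from about 425 to 825 mm from the base axis. Payload 3.6 kg.
Tool frame: the origin (TCP) lies at the very end of the fingers, on their centre line; the grasp point (between the pads) lies 19 mm behind it; z points along the fingers, y is the line along which they close (so a half turn about z gives the same grasp; the last joint's range is limited). The gripper opens to 85 mm and grips with 20 to 120 N. Pads are 22 mm wide; open, the fingers measure 114 mm over their backs; the gripper's body (76 mm by 85 mm) begins 54 mm behind the grasp point. The pads swing forward as they close: fully open they stand 13 mm farther back than shut.
Start: joints at [1.077, 0.615, -0.013, 1.423, 0.008, 1.103, -0.04], TCP at [292.526, -580.423, 231.297] pointing down, gripper open.
Joint ranges: [-3.12, 3.12], [-0.3, 2.06], [-1.34, 1.32], [0.26, 2.42], [-1.36, 4.5], [0.01, 1.98], [-2.84, 2.84]. Speed limits (rad/s): [2.79, 2.79, 3.14, 3.14, 3.14, 3.14, 3.14].

### API

Orientations are given as a rotation vector (axis times angle).
In Python, from station import r, read_camera gives the robot as it stands.
- The arm moves only by the shell command python3 -m crank 'ROWS' [OPENING]. ROWS is JSON, a list that holds one entry, the list of rows, each a list of 6 numbers: the shift along the tool's x, y, z in cm, then the turn, a rotation vector about the tool's x, y, z in rad. In form: [[[x, y, z, rx, ry, rz], ...]]. A call has 1 to 20 rows; each row is the pose to reach, as a shift and turn from the pose commanded when the call began, along the tool's axes at that moment; what a row does not reach only later rows make up. A row lasts 1/12 s, in which the tool goes at most 41.7 mm and 7.16 degrees, less where a joint would pass 70% of its speed; a pose out of reach is approached as far as the arm can. A call with a gripper value outside its range is refused whole. OPENING is the opening, from 0 (shut) to 1 (fully open), set as the call begins (- or left out, the last holds). The fingers move at their own pace and stop on an object; the grip force is fixed at half the most. Time passes only in rows, so rows that repeat a pose let the fingers close. It gives the time, the measured TCP pose, the force, the opening and the grip force at its end, in the units of the state.
- r.get_obs(): the state, without advancing time (a new reading comes with each control period).
- read_camera(name): name is "side" or "top"; returns a dict with "frame" (400x640x3 uint8, blue, green, red), "K" (3x3 intrinsics, pixels), "R" (3x3) and "t" (3): a world point X has camera coordinates R X + t. Camera axes: x right, y down, z forward; pixel columns grow to the right and rows downward; lengths in mm; the calibration is good to about 2 mm. A picture is of the moment at which its call begins. There is no depth.
- r.sign_off(): hands the job in; it is judged then, once.
The state is a dict: "time_s": time; "joint_pos": joint angles; "joint_vel": joint speeds; "effort": joint torques, N m; "eef_pos": TCP position; "tcp_rot": TCP orientation; "force": force on the tool from outside, world axes, zero at the start; "ft_torque": the same for the moment, N m; "width": opening from 0.0 (shut) to 1.0 (fully open); "finger_force": force on a finger pad.
Only numpy, scipy, OpenCV 4.12 (cv2) and the standard library are available. Lean on these libraries where they do the work, as an engineer would, in place of code of your own. Each camera call takes 0.05 s, during which the arm holds its last target. There are 200 camera calls.

## Working session

There is one attempt and no reset: what is moved stays moved. The work goes in short steps, Python scripts to look and compute and a shell command to move; the robot and the scene stay as the last step left them, time stands still between calls to the robot, and variables do not carry over. Pictures are saved under pics/ and viewed, at most 14 in all, crops included, and the job is handed in when it is done.

```bash
ls; mkdir -p pics
python3 - <<'E'
from station import r, read_camera
import cv2
print(r.get_obs())
for n in("top","side"):
    c=read_camera(n); cv2.imwrite(f"pics/{n}0.png",c["frame"]); print(n,c["K"],c["R"],c["t"])
E
```

```text
pics
{'time_s': 0.0, 'joint_pos': array([ 1.07749181,  0.61592645, -0.01260645,  1.42489146,  0.00810576,
        1.10339438, -0.04036704]), 'joint_vel': array([-0.00046135, -0.00012277, -0.00060111, -0.00111655, -0.00065476,
       -0.00044138,  0.0024011 ]), 'effort': array([ 1.05429957e-03, -4.69212770e+01,  2.58922074e-01, -1.71033919e+01,
        9.82194208e-03,  9.55696392e-03, -1.60671186e-05]), 'eef_pos': array([ 292.1832472 , -579.77808628,  230.13593989]), 'tcp_rot': array([-3.05395386e+00, -7.26183295e-01,  1.00576859e-03]), 'force': array([-1.46014892, -0.07242462, -0.02586888]), 'ft_torque': array([ 0.01106398,  0.00719476, -0.02029305]), 'finger_force': 0.0, 'width': 0.9982572968215605}
top [[378.17667973   0.         312.3580413 ]
 [  0.         378.17667973 195.36476749]
 [  0.           0.           1.        ]] [[ 7.39708518e-03 -9.99972129e-01  1.01184126e-03]
 [-9.98206723e-01 -7.44412728e-03 -5.93963144e-02]
 [ 5.94021913e-02 -5.70667147e-04 -9.98233968e-01]] [  -1.65505683  591.34918197 1238.67484809]
side [[394.9828176    0.         318.52150316]
 [  0.         394.9828176  196.63792062]
 [  0.           0.           1.        ]] [[ 0.9645505  -0.26381038 -0.00681237]
 [-0.20005058 -0.71410706 -0.67084341]
 [ 0.17211069  0.64842516 -0.74156774]] [-569.15222959  178.9565228   921.38939209]
```

Run:
```python
import cv2
for n in("top","side"):
    f=cv2.imread(f"pics/{n}0.png"); cv2.imwrite(f"pics/{n}0b.png",cv2.resize(f,(800,500),interpolation=cv2.INTER_CUBIC))
```

```text
(no output)
```

View pics/top0b.png

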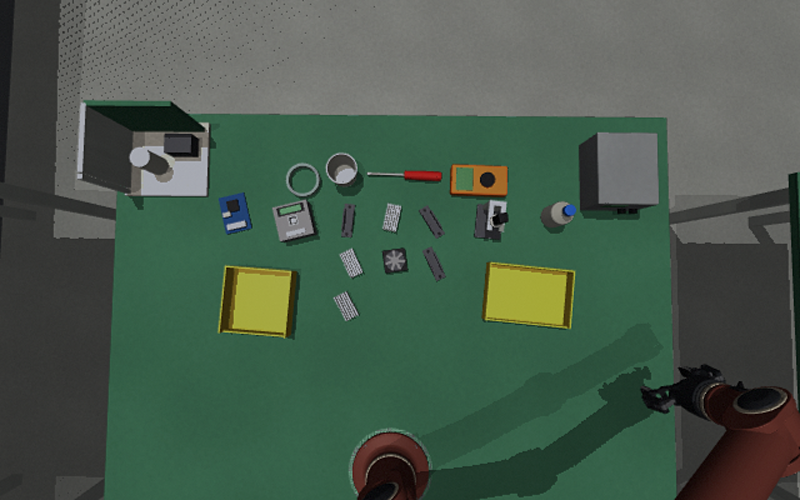

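View pics/side0b.png

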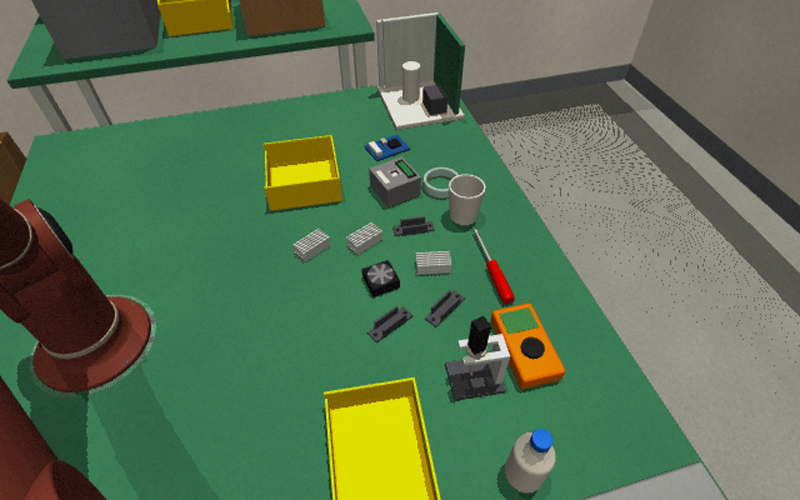

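The top view (800 px scale) shows three heat sinks at (392,217), (350,262), (345,305) and three brackets at (348,220), (431,221), (433,263). The counter is at (293,221) and the stand at (492,218). The square bin is left at (258,301), and the oblong bin is right at (530,296). Next, enlarged crops.

Run:
```python
import cv2
for n,(x0,y0,w,h),s in(("top",(210,145,200,120),4),("side",(230,120,200,200),3)):
    f=cv2.imread(f"pics/{n}0.png")[y0:y0+h,x0:x0+w]; g=cv2.resize(f,None,fx=s,fy=s,interpolation=cv2.INTER_CUBIC)
    cv2.imwrite(f"pics/{n}0c.png",cv2.convertScaleAbs(g,alpha=1.5,beta=10))
```

```text
(no output)
```

View pics/top0c.png

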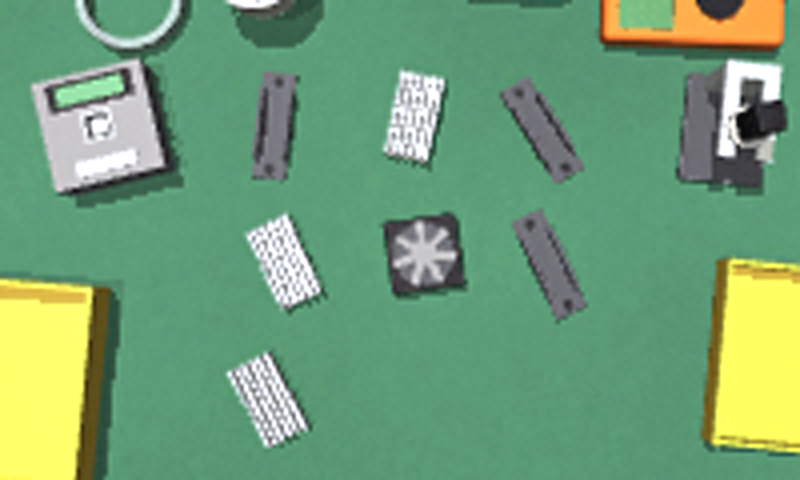

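View pics/side0c.png

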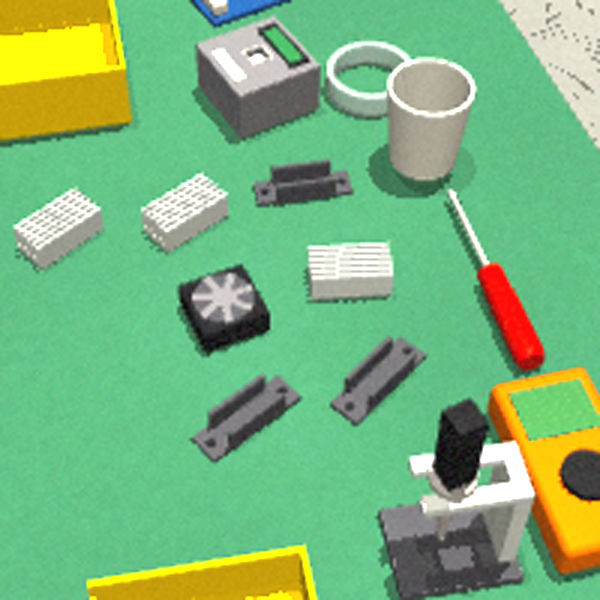

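The crops show clear part corners in both views, so I'll triangulate their centres. I'll also crop the stand and the bins.

```bash
cat > h.py <<'E'
import numpy as np, cv2
from scipy.optimize import least_squares
from scipy.spatial.transform import Rotation as Ro
from station import r, read_camera
CR={"top":(210,145,4),"side":(230,120,3)}
def cams():
    return {n:read_camera(n) for n in("top","side")}
def px(n,u,c=None):
    x0,y0,s=c or CR[n]; u=np.atleast_2d(u).astype(float); return (u+.5)/s-.5+[x0,y0]
def tri(C,pt,ps):
    P=[C[n]["K"]@np.c_[C[n]["R"],C[n]["t"]] for n in("top","side")]
    X=cv2.triangulatePoints(P[0],P[1],np.array(pt,float).T.copy(),np.array(ps,float).T.copy()); return (X[:3]/X[3]).T
def plane(c,p,z):  # pixels -> world at height z
    out=[]
    for u in np.atleast_2d(p):
        d=c["R"].T@np.linalg.solve(c["K"],[*u,1]); o=-c["R"].T@c["t"]; out.append(o+d*(z-o[2])/d[2])
    return np.array(out)
def to(x,y,z,yaw):
    """row (cm, rad) for tool-down pose; yaw = direction of tool y (closing line) in world, deg, mod 180"""
    o=r.get_obs(); R=Ro.from_rotvec(o["tcp_rot"]); best=None
    for k in(0,180):
        a=np.radians(yaw+k); Y=np.array([np.cos(a),np.sin(a),0]); Z=np.array([0,0,-1.])
        T=Ro.from_matrix(np.c_[np.cross(Y,Z),Y,Z]); d=(R.inv()*T).as_rotvec()
        if best is None or np.linalg.norm(d)<np.linalg.norm(best): best=d
    s=R.inv().apply(np.array([x,y,z])-o["eef_pos"])/10
    return [round(float(v),2) for v in s]+[round(float(v),3) for v in best]
E
python3 - <<'E'
from h import *
C=cams(); np.set_printoptions(precision=1,suppress=True)
D={"H1":([(247,233),(287,213),(322,292),(287,308)],[(143,209),(170,224),(227,185),(202,175)]),
"H2":([(227,373),(268,352),(309,428),(270,446)],[(18,228),(42,240),(102,202),(78,190)]),
"H3":([(401,72),(444,79),(428,163),(386,155)],[(308,248),(388,243),(392,270),(309,275)]),
"B1":([(265,72),(299,75),(284,180),(253,178)],[(352,175)]*4),
"B2":([(501,92),(527,78),(582,166),(558,181)],[(330,408),(352,422),(425,355),(400,338)]),
"B3":([(513,223),(541,209),(585,304),(560,320)],[(193,438),(218,458),(300,397),(275,377)]),
"cnt":([(33,85),(140,58),(167,173),(57,192)],None),"btn":([(97,125)],[(257,55)])}
for k,(a,b) in D.items():
    A=px("top",a); z={"H":28,"B":4}.get(k[0],55 if k=="cnt" else 50); W=plane(C["top"],A,z); m=W.mean(0)
    print(k,"plane",m, "sides",[round(float(np.linalg.norm(W[i]-W[(i+1)%len(W)])),1) for i in range(len(W))])
    if len(W)==4:
        e=[np.degrees(np.arctan2(*(W[j]-W[i])[[1,0]]))%180 for i,j in((0,1),(1,2),(3,2),(0,3))]; print("  edge angles",np.array(e))
    if b is not None:
        Bm=px("side",b).mean(0)[None]; print("  tri centre",tri(C,A.mean(0)[None],Bm))
for n,(x0,y0,w,h),s in(("top",(370,150,100,120),4),("side",(330,245,100,100),4)):
    f=C[n]["frame"][y0:y0+h,x0:x0+w]; g=cv2.resize(f,None,fx=s,fy=s,interpolation=cv2.INTER_CUBIC); C[n]["g"]=cv2.convertScaleAbs(g,alpha=1.5,beta=30)
im=np.zeros((480,800,3),np.uint8); im[:480,:400]=C["top"]["g"]; im[:400,400:]=C["side"]["g"]; cv2.imwrite("pics/stand.png",im)
print(Ro.from_rotvec(r.get_obs()["tcp_rot"]).as_matrix())
E
```

```text
H1 plane [541.8 105.3  28. ] sides [36.7, 71.1, 31.5, 69.9]
  edge angles [117.1  24.5 115.   28.8]
  tri centre [[542.8 104.3  37. ]]
H2 plane [428.8 118.   28. ] sides [37.6, 70.4, 34.9, 69.1]
  edge angles [117.5  29.1 115.1  31.3]
  tri centre [[431.3 117.2  34.1]]
H3 plane [661.8   0.1  28. ] sides [36.1, 71.0, 35.3, 70.1]
  edge angles [ 81.1 169.6  79.6 170.3]
  tri centre [[662.2  -0.1  33.6]]
B1 plane [656.1 117.4   4. ] sides [28.8, 89.7, 26.1, 90.2]
  edge angles [ 85.4 172.6  86.7 174.3]
  tri centre [[679.1 109.7  22.4]]
B2 plane [ 655.2 -107.1    4. ] sides [25.0, 87.5, 23.9, 89.0]
  edge angles [118.8  32.1 122.4  32.8]
  tri centre [[ 654.3 -106.9    4.4]]
B3 plane [ 541.9 -113.9    4. ] sides [26.3, 87.5, 24.9, 90.0]
  edge angles [117.   25.  122.9  26.1]
  tri centre [[ 542.2 -113.8    6.4]]
cnt plane [648.8 255.   55. ] sides [89.1, 96.2, 89.8, 89.2]
  edge angles [104.7  14.1 100.3  13.8]
btn plane [650.9 257.9  50. ] sides [0.0]
  tri centre [[650.6 256.6  55.9]]
[[ 0.9  0.5 -0. ]
 [ 0.5 -0.9  0. ]
 [-0.  -0.  -1. ]]
```

View pics/stand.png

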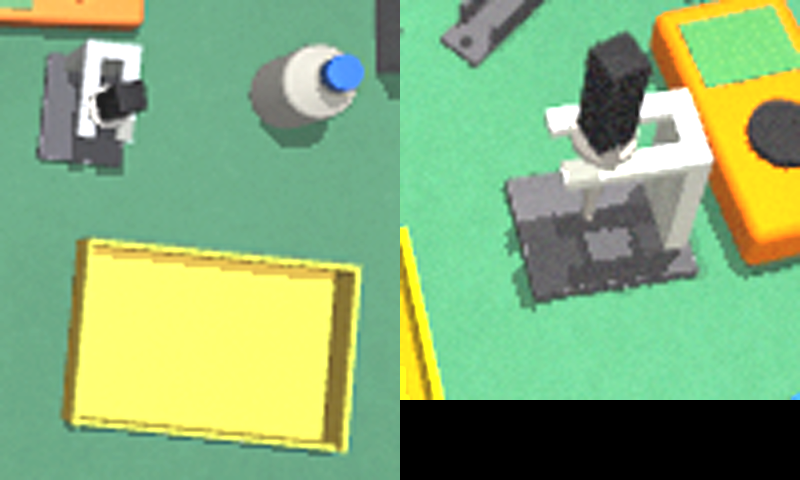

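The stand crop shows prong ends near (85,136) and (125,142), and the stylus is vertical with its handle top near (132,96) in the top crop and (222,48) in the side crop. The oblong bin's rim corners are (85,240), (360,266), (347,450) and (68,427). The heights match the text, so next I'll locate the bins and make the first move.

Run:
```python
from h import *
C=cams(); np.set_printoptions(precision=1,suppress=True)
f=lambda c,a,z:plane(C["top"],px("top",a,c),z)
for nm,W in(("obl",np.r_[f((370,150,4),[(85,240),(360,266)],50),f((370,150,4),[(347,450),(68,427)],38)]),
 ("sq",np.r_[f((0,0,1.25),[(224,266),(297,268)],70),f((0,0,1.25),[(292,338),(219,333)],50)])):
    print(nm,W,W.mean(0),"angle of x",[np.degrees(np.arctan2(*(W[i]-W[j])[[1,0]])) for i,j in((0,3),(1,2))],"angle y",[np.degrees(np.arctan2(*(W[i]-W[j])[[1,0]])) for i,j in((0,1),(3,2))])
print("stylus top",tri(C,px("top",[(132,96)],(370,150,4)),px("side",[(222,48)],(330,245,4))), f((370,150,4),[(132,96)],176))
print("prong ends",f((370,150,4),[(85,136),(125,142),(85,42),(140,47)],100))
print("btn",plane(C["side"],px("side",[(257,55)]),50))
print("H2 above",to(428,118,120,119), "H3",to(661,0,120,80),"B3",to(542,-114,120,117))
```

```text
obl [[ 545.2 -251.1   50. ]
 [ 525.9 -472.9   50. ]
 [ 377.3 -464.7   38. ]
 [ 394.1 -239.1   38. ]] [ 460.6 -357.    44. ] angle of x [np.float64(-4.54326426761003), np.float64(-3.149756099860702)] angle y [np.float64(85.0214889017566), np.float64(85.7382300814755)]
sq [[530.  425.2  70. ]
 [526.3 239.8  70. ]
 [347.5 253.1  50. ]
 [358.8 440.2  50. ]] [440.6 339.6  60. ] angle of x [np.float64(-4.995443736480088), np.float64(-4.253852632350465)] angle y [np.float64(88.85710040881355), np.float64(86.5387995782848)]
stylus top [[ 647.4 -258.2  183.2]] [[ 647.3 -259.6  176. ]]
prong ends [[ 624.8 -241.1  100. ]
 [ 620.4 -272.2  100. ]
 [ 698.5 -241.5  100. ]
 [ 694.9 -284.4  100. ]]
btn [[652.7 263.5  50. ]]
H2 above [43.53, -56.24, 11.14, -0.001, -0.0, -0.039] H3 [59.03, -35.22, 11.12, -0.001, 0.0, 0.641] B3 [43.27, -30.39, 11.12, -0.001, -0.0, -0.004]
```

```bash
python3 -m crank '[[[43.27,-30.39,11.12,0,0,0],[43.27,-30.39,11.12,0,0,0],[43.27,-30.39,11.12,0,0,0],[43.27,-30.39,11.12,0,0,0],[43.27,-30.39,11.12,0,0,0],[43.27,-30.39,11.12,0,0,0],[43.27,-30.39,11.12,0,0,0],[43.27,-30.39,11.12,0,0,0],[43.27,-30.39,11.12,0,0,0],[43.27,-30.39,11.12,0,0,0],[43.27,-30.39,11.12,0,0,0],[43.27,-30.39,11.12,0,0,0],[43.27,-30.39,11.12,0,0,0],[43.27,-30.39,11.12,0,0,0],[43.27,-30.39,11.12,0,0,0],[43.27,-30.39,11.12,0,0,0],[43.27,-30.39,11.12,0,0,0],[43.27,-30.39,11.12,0,0,0]]]' 0.7
python3 -c "
from h import *
print(to(542,-114,3,117))"
```

```text
time_s: 1.8
eef_pos: [541.5, -116.5, 120.4]
tcp_rot: [3.057, 0.721, -0.0]
force: [-0.3, 0.8, -0.2]
width: 0.702
finger_force: 0.0
[0.16, -0.21, 11.74, 0.001, 0.0, -0.008]
```

```bash
python3 -m crank '[[[0.16,-0.21,4,0,0,0],[0.16,-0.21,8,0,0,0],[0.16,-0.21,10.5,0,0,0],[0.16,-0.21,11.7,0,0,0],[0.16,-0.21,11.7,0,0,0],[0.16,-0.21,11.7,0,0,0]]]' && python3 -m crank '[[[0,0,0,0,0,0],[0,0,0,0,0,0],[0,0,0,0,0,0],[0,0,0,0,0,0],[0,0,0,0,0,0],[0,0,0,0,0,0],[0,0,0,0,0,0]]]' 0 && python3 -m crank '[[[0,0,-3,0,0,0],[0,0,-6,0,0,0],[0,0,-10,0,0,0],[0,0,-13,0,0,0],[0,0,-13,0,0,0]]]'
python3 -c "
from h import *
print(to(464,-298,130,86),to(460,-357,130,86),to(456,-417,130,86))"
```

```text
time_s: 2.3
eef_pos: [542.9, -112.7, 3.6]
tcp_rot: [3.056, 0.724, 0.001]
force: [0.4, 0.5, 1.1]
width: 0.7
finger_force: 0.0
time_s: 2.88
eef_pos: [544.1, -112.1, 5.2]
tcp_rot: [3.055, 0.726, 0.006]
force: [-0.4, 0.4, 6.5]
width: 0.315
finger_force: 61.2
time_s: 3.3
eef_pos: [547.1, -112.5, 140.3]
tcp_rot: [3.051, 0.725, 0.021]
force: [1.2, -0.6, -0.6]
width: 0.313
finger_force: 60.3
[-15.78, 12.81, 0.95, 0.005, -0.014, 0.537] [-18.79, 17.9, 0.96, 0.005, -0.014, 0.537] [-21.85, 23.08, 0.97, 0.005, -0.014, 0.537]
```

```bash
python3 -m crank '[[[-21.85,23.08,0.97,0.005,-0.014,0.537],[-21.85,23.08,0.97,0.005,-0.014,0.537],[-21.85,23.08,0.97,0.005,-0.014,0.537],[-21.85,23.08,0.97,0.005,-0.014,0.537],[-21.85,23.08,0.97,0.005,-0.014,0.537],[-21.85,23.08,0.97,0.005,-0.014,0.537],[-21.85,23.08,0.97,0.005,-0.014,0.537],[-21.85,23.08,0.97,0.005,-0.014,0.537],[-21.85,23.08,0.97,0.005,-0.014,0.537],[-21.85,23.08,0.97,0.005,-0.014,0.537],[-21.85,23.08,0.97,0.005,-0.014,0.537],[-21.85,23.08,0.97,0.005,-0.014,0.537]]]'
python3 -c "
from h import *
print(to(456,-417,16,86))
c=cams()
import cv2
a=c['top']['frame'][150:280,210:500]; cv2.imwrite('pics/chk1.png',cv2.convertScaleAbs(cv2.resize(a,None,fx=2.7,fy=2.7,interpolation=2),alpha=1.4))"
```

```text
time_s: 4.3
eef_pos: [452.5, -413.8, 123.1]
tcp_rot: [-3.136, 0.105, 0.022]
force: [1.0, 0.9, -1.3]
width: 0.313
finger_force: 60.2
[0.52, 0.34, 10.71, -0.003, 0.014, 0.003]
```

View pics/chk1.png

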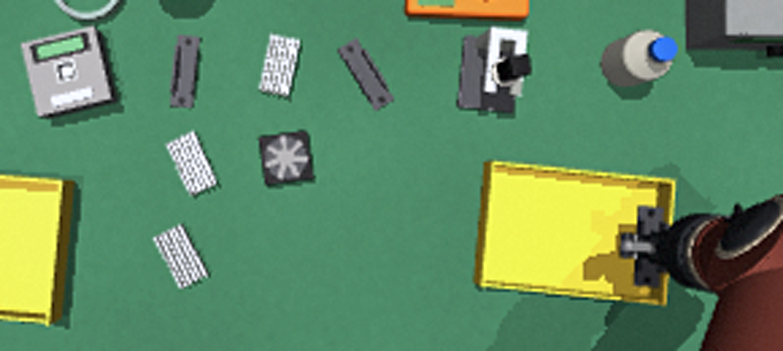

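The bracket is held over the right of the oblong bin at (648,245), and the other parts are where they were. Lowering and releasing it now.

```bash
python3 -m crank '[[[0.5,0.34,4,0,0.014,0],[0.5,0.34,8,0,0.014,0],[0.5,0.34,10.4,0,0.014,0],[0.5,0.34,10.7,0,0.014,0],[0.5,0.34,10.7,0,0.014,0]]]' && python3 -m crank '[[[0,0,0,0,0,0],[0,0,0,0,0,0],[0,0,0,0,0,0],[0,0,0,0,0,0]]]' 0.52 && python3 -m crank '[[[0,0,-4,0,0,0],[0,0,-8,0,0,0],[0,0,-12,0,0,0],[0,0,-12,0,0,0],[0,0,-12,0,0,0]]]'
python3 -c "
from h import *
print(to(655,-107,120,122))"
```

```text
time_s: 4.82
eef_pos: [454.4, -418.0, 15.0]
tcp_rot: [-3.136, 0.108, 0.005]
force: [-0.6, 0.3, 0.3]
width: 0.312
finger_force: 60.2
time_s: 5.15
eef_pos: [455.6, -420.5, 18.3]
tcp_rot: [3.138, -0.11, 0.004]
force: [-0.5, 0.3, -0.4]
width: 0.517
finger_force: 0.0
time_s: 5.57
eef_pos: [456.3, -421.5, 140.5]
tcp_rot: [3.135, -0.11, 0.01]
force: [0.4, -0.1, -0.2]
width: 0.52
finger_force: 0.0
[17.6, -32.78, 2.03, 0.006, -0.005, -0.629]
```

```bash
python3 -m crank '[[[17.6,-32.78,2.03,0.006,-0.005,-0.629],[17.6,-32.78,2.03,0.006,-0.005,-0.629],[17.6,-32.78,2.03,0.006,-0.005,-0.629],[17.6,-32.78,2.03,0.006,-0.005,-0.629],[17.6,-32.78,2.03,0.006,-0.005,-0.629],[17.6,-32.78,2.03,0.006,-0.005,-0.629],[17.6,-32.78,2.03,0.006,-0.005,-0.629],[17.6,-32.78,2.03,0.006,-0.005,-0.629],[17.6,-32.78,2.03,0.006,-0.005,-0.629],[17.6,-32.78,2.03,0.006,-0.005,-0.629],[17.6,-32.78,2.03,0.006,-0.005,-0.629],[17.6,-32.78,2.03,0.006,-0.005,-0.629],[17.6,-32.78,2.03,0.006,-0.005,-0.629],[17.6,-32.78,2.03,0.006,-0.005,-0.629],[17.6,-32.78,2.03,0.006,-0.005,-0.629],[17.6,-32.78,2.03,0.006,-0.005,-0.629]]]' 0.65
python3 -c "
from h import *
print(to(655,-107,6,122))"
```

```text
time_s: 6.9
eef_pos: [652.8, -106.5, 116.4]
tcp_rot: [-3.014, -0.862, 0.008]
force: [0.1, -0.1, 0.6]
width: 0.647
finger_force: 0.0
[0.19, 0.25, 11.04, -0.008, 0.003, -0.002]
```

```bash
python3 -m crank '[[[0.15,0.1,4,0,0,0],[0.15,0.1,8,0,0,0],[0.15,0.1,10.5,0,0,0],[0.15,0.1,11.1,0,0,0],[0.15,0.1,11.1,0,0,0],[0.15,0.1,11.1,0,0,0]]]' && python3 -m crank '[[[0,0,0,0,0,0],[0,0,0,0,0,0],[0,0,0,0,0,0],[0,0,0,0,0,0],[0,0,0,0,0,0],[0,0,0,0,0,0]]]' 0 && python3 -m crank '[[[0,0,-3,0,0,0],[0,0,-6,0,0,0],[0,0,-10,0,0,0],[0,0,-12.5,0,0,0],[0,0,-12.5,0,0,0],[0,0,-12.5,0,0,0],[0,0,-12.5,0,0,0]]]'
python3 -c "
from h import *
print(to(460,-357,130,86))"
```

```text
time_s: 7.4
eef_pos: [655.4, -105.0, 6.5]
tcp_rot: [-3.014, -0.864, 0.004]
force: [0.4, 0.5, 0.9]
width: 0.649
finger_force: 0.0
time_s: 7.9
eef_pos: [656.1, -104.9, 8.0]
tcp_rot: [-3.015, -0.865, 0.001]
force: [-0.9, -0.0, 7.9]
width: 0.307
finger_force: 62.0
time_s: 8.48
eef_pos: [654.0, -105.1, 129.6]
tcp_rot: [-3.012, -0.864, 0.011]
force: [0.6, 0.2, -1.6]
width: 0.305
finger_force: 61.2
[-29.81, 11.07, -0.02, -0.008, 0.007, 0.629]
```

```bash
python3 -m crank '[[[-29.81,11.07,-0.02,-0.008,0.007,0.629],[-29.81,11.07,-0.02,-0.008,0.007,0.629],[-29.81,11.07,-0.02,-0.008,0.007,0.629],[-29.81,11.07,-0.02,-0.008,0.007,0.629],[-29.81,11.07,-0.02,-0.008,0.007,0.629],[-29.81,11.07,-0.02,-0.008,0.007,0.629],[-29.81,11.07,-0.02,-0.008,0.007,0.629],[-29.81,11.07,-0.02,-0.008,0.007,0.629],[-29.81,11.07,-0.02,-0.008,0.007,0.629],[-29.81,11.07,-0.02,-0.008,0.007,0.629],[-29.81,11.07,-0.02,-0.008,0.007,0.629],[-29.81,11.07,-0.02,-0.008,0.007,0.629],[-29.81,11.07,-0.02,-0.008,0.007,0.629],[-29.81,11.07,-0.02,-0.008,0.007,0.629]]]' && python3 -m crank '[[[0,0,4,0,0,0],[0,0,8,0,0,0],[0,0,10.8,0,0,0],[0,0,11.2,0,0,0],[0,0,11.2,0,0,0],[0,0,11.2,0,0,0]]]' && python3 -m crank '[[[0,0,0,0,0,0],[0,0,0,0,0,0],[0,0,0,0,0,0],[0,0,0,0,0,0]]]' 0.52 && python3 -m crank '[[[0,0,-4,0,0,0],[0,0,-8,0,0,0],[0,0,-12,0,0,0],[0,0,-12,0,0,0],[0,0,-12,0,0,0],[0,0,-12,0,0,0]]]'
python3 -c "
from h import *
print(to(661,0,125,80))"
```

```text
time_s: 9.65
eef_pos: [462.0, -355.7, 130.0]
tcp_rot: [-3.139, 0.106, -0.003]
force: [-0.0, -0.5, -1.6]
width: 0.312
finger_force: 61.2
time_s: 10.15
eef_pos: [462.4, -357.6, 19.5]
tcp_rot: [3.138, -0.109, 0.006]
force: [0.5, 0.2, -1.0]
width: 0.307
finger_force: 61.1
time_s: 10.48
eef_pos: [462.0, -357.8, 19.8]
tcp_rot: [3.138, -0.11, 0.006]
force: [1.1, -0.5, 0.8]
width: 0.517
finger_force: 0.0
time_s: 10.98
eef_pos: [460.8, -356.9, 138.7]
tcp_rot: [3.14, -0.11, 0.003]
force: [0.3, 0.1, 0.1]
width: 0.518
finger_force: 0.0
[17.47, -37.0, 1.41, -0.0, -0.002, 0.104]
```

```bash
python3 -m crank '[[[17.5,-37,1.41,0,0,0.104],[17.5,-37,1.41,0,0,0.104],[17.5,-37,1.41,0,0,0.104],[17.5,-37,1.41,0,0,0.104],[17.5,-37,1.41,0,0,0.104],[17.5,-37,1.41,0,0,0.104],[17.5,-37,1.41,0,0,0.104],[17.5,-37,1.41,0,0,0.104],[17.5,-37,1.41,0,0,0.104],[17.5,-37,1.41,0,0,0.104],[17.5,-37,1.41,0,0,0.104],[17.5,-37,1.41,0,0,0.104],[17.5,-37,1.41,0,0,0.104],[17.5,-37,1.41,0,0,0.104],[17.5,-37,1.41,0,0,0.104],[17.5,-37,1.41,0,0,0.104]]]' 0.7
python3 -c "
from h import *
print(to(661,0,8,80))"
```

```text
time_s: 12.32
eef_pos: [661.1, -2.4, 124.5]
tcp_rot: [3.128, -0.278, 0.002]
force: [-0.6, -0.2, -0.4]
width: 0.698
finger_force: 0.0
[-0.06, -0.24, 11.65, 0.001, -0.001, -0.003]
```

```bash
python3 -m crank '[[[-0.06,-0.1,4,0,0,0],[-0.06,-0.1,8,0,0,0],[-0.06,-0.1,11,0,0,0],[-0.06,-0.1,11.6,0,0,0],[-0.06,-0.1,11.6,0,0,0],[-0.06,-0.1,11.6,0,0,0]]]' && python3 -m crank '[[[0,0,0,0,0,0],[0,0,0,0,0,0],[0,0,0,0,0,0],[0,0,0,0,0,0],[0,0,0,0,0,0],[0,0,0,0,0,0]]]' 0 && python3 -m crank '[[[0,0,-3,0,0,0],[0,0,-6,0,0,0],[0,0,-10,0,0,0],[0,0,-13.5,0,0,0],[0,0,-13.5,0,0,0],[0,0,-13.5,0,0,0],[0,0,-13.5,0,0,0]]]'
python3 -c "
from h import *
print(to(481,375,140,86))"
```

```text
time_s: 12.82
eef_pos: [662.5, -0.0, 9.9]
tcp_rot: [3.129, -0.275, 0.007]
force: [0.8, 0.4, 1.2]
width: 0.696
finger_force: 0.0
time_s: 13.32
eef_pos: [663.6, 0.6, 11.6]
tcp_rot: [-3.129, 0.273, -0.012]
force: [-1.4, 1.0, 5.6]
width: 0.406
finger_force: 62.8
time_s: 13.9
eef_pos: [660.3, 0.9, 143.5]
tcp_rot: [-3.13, 0.273, -0.001]
force: [-0.4, 0.5, -2.5]
width: 0.403
finger_force: 61.9
[-24.13, -33.74, 0.34, -0.0, -0.001, -0.104]
```

```bash
python3 -m crank '[[[-24.13,-33.74,0.34,0,0,-0.104],[-24.13,-33.74,0.34,0,0,-0.104],[-24.13,-33.74,0.34,0,0,-0.104],[-24.13,-33.74,0.34,0,0,-0.104],[-24.13,-33.74,0.34,0,0,-0.104],[-24.13,-33.74,0.34,0,0,-0.104],[-24.13,-33.74,0.34,0,0,-0.104],[-24.13,-33.74,0.34,0,0,-0.104],[-24.13,-33.74,0.34,0,0,-0.104],[-24.13,-33.74,0.34,0,0,-0.104],[-24.13,-33.74,0.34,0,0,-0.104],[-24.13,-33.74,0.34,0,0,-0.104],[-24.13,-33.74,0.34,0,0,-0.104],[-24.13,-33.74,0.34,0,0,-0.104],[-24.13,-33.74,0.34,0,0,-0.104]]]'
python3 -c "
from h import *
print(to(481,375,20,86))
c=cams()
import cv2
a=c['top']['frame'][150:290,160:450]; cv2.imwrite('pics/chk2.png',cv2.convertScaleAbs(cv2.resize(a,None,fx=2.7,fy=2.7,interpolation=2),alpha=1.4))"
```

```text
time_s: 15.15
eef_pos: [482.9, 372.5, 139.2]
tcp_rot: [3.137, -0.116, 0.002]
force: [-0.1, -0.2, -1.9]
width: 0.401
finger_force: 61.8
[-0.23, -0.26, 11.91, 0.002, -0.002, -0.004]
```

View pics/chk2.png

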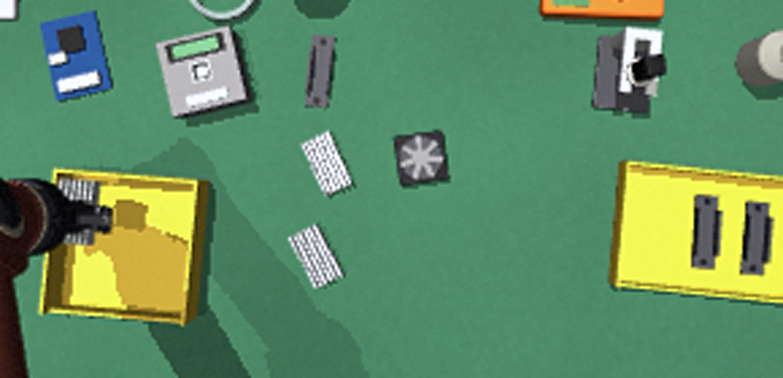

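The two brackets lie in the oblong bin at (705,232) and (755,238). The held heat sink is over the far left of the square bin, and the remaining parts haven't moved. I'll recheck the square bin centre from this crop.

```bash
python3 -c "
from h import *
c=cams()['top']
k=(160,150,2.7)
W=np.r_[plane(c,px('',[(55,170),(210,180)],k),70),plane(c,px('',[(190,325),(42,312)],k),50)]
print(W,W.mean(0))"
python3 -m crank '[[[-0.2,-0.1,4,0,0,0],[-0.2,-0.1,8,0,0,0],[-0.2,-0.1,8,0,0,0]]]'
```

```text
[[530.15488309 422.17826804  70.        ]
 [519.769384   239.82662446  70.        ]
 [348.19851215 264.15733853  50.        ]
 [362.17741896 439.8117855   50.        ]] [440.07504955 341.49350413  60.        ]
time_s: 15.6
eef_pos: [474.9, 372.2, 51.9]
tcp_rot: [3.129, -0.11, -0.018]
force: [-3.1, -1.1, -3.5]
width: 0.409
finger_force: 61.7
```

```bash
python3 -m crank '[[[0,0,0,0,0,0],[0,0,0,0,0,0],[0,0,0,0,0,0]]]'
python3 -c "
from h import *
print(to(478,375,20,86))"
```

```text
time_s: 15.85
eef_pos: [482.3, 377.1, 62.8]
tcp_rot: [-3.136, 0.111, -0.01]
force: [0.5, -0.2, -1.2]
width: 0.407
finger_force: 61.8
[-0.44, 0.25, 4.27, -0.004, -0.006, -0.001]
```

Only a transient. I'll move it 5 mm towards the middle, lower it, and release.

```bash
python3 -m crank '[[[-0.6,0.4,0,0,0,0],[-0.6,0.4,2,0,0,0],[-0.6,0.4,4.2,0,0,0],[-0.6,0.4,4.2,0,0,0],[-0.6,0.4,4.2,0,0,0]]]' && python3 -m crank '[[[0,0,0,0,0,0],[0,0,0,0,0,0],[0,0,0,0,0,0],[0,0,0,0,0,0]]]' 0.55 && python3 -m crank '[[[0,0,-4,0,0,0],[0,0,-8,0,0,0],[0,0,-11,0,0,0],[0,0,-11,0,0,0],[0,0,-11,0,0,0],[0,0,-11,0,0,0]]]'
python3 -c "
from h import *
print(to(656,117,125,84),to(542,105,125,117))"
```

```text
time_s: 16.27
eef_pos: [473.6, 372.3, 18.5]
tcp_rot: [3.139, -0.11, 0.002]
force: [0.5, -0.0, -0.5]
width: 0.403
finger_force: 61.9
time_s: 16.6
eef_pos: [474.6, 370.5, 19.3]
tcp_rot: [3.138, -0.112, 0.004]
force: [-2.0, -5.7, 2.7]
width: 0.55
finger_force: 0.1
time_s: 17.1
eef_pos: [473.6, 373.1, 128.4]
tcp_rot: [-3.138, 0.109, -0.004]
force: [0.2, -0.1, -0.3]
width: 0.55
finger_force: 0.0
[19.98, 24.28, 0.35, -0.002, -0.002, 0.035] [8.69, 26.27, 0.32, -0.001, -0.003, -0.541]
```

```bash
python3 -m crank '[[[8.7,26.3,0.32,0,0,-0.541],[8.7,26.3,0.32,0,0,-0.541],[8.7,26.3,0.32,0,0,-0.541],[8.7,26.3,0.32,0,0,-0.541],[8.7,26.3,0.32,0,0,-0.541],[8.7,26.3,0.32,0,0,-0.541],[8.7,26.3,0.32,0,0,-0.541],[8.7,26.3,0.32,0,0,-0.541],[8.7,26.3,0.32,0,0,-0.541],[8.7,26.3,0.32,0,0,-0.541],[8.7,26.3,0.32,0,0,-0.541],[8.7,26.3,0.32,0,0,-0.541],[8.7,26.3,0.32,0,0,-0.541]]]' 0.7
python3 -c "
from h import *
print(to(542,105,8,117))"
```

```text
time_s: 18.18
eef_pos: [541.7, 105.6, 124.5]
tcp_rot: [-3.054, -0.737, -0.002]
force: [-0.9, 0.1, -0.4]
width: 0.7
finger_force: 0.0
[-0.02, 0.07, 11.65, 0.0, -0.001, 0.002]
```

```bash
python3 -m crank '[[[0,0.05,4,0,0,0],[0,0.05,8,0,0,0],[0,0.05,11,0,0,0],[0,0.05,11.6,0,0,0],[0,0.05,11.6,0,0,0],[0,0.05,11.6,0,0,0]]]' && python3 -m crank '[[[0,0,0,0,0,0],[0,0,0,0,0,0],[0,0,0,0,0,0],[0,0,0,0,0,0],[0,0,0,0,0,0],[0,0,0,0,0,0]]]' 0 && python3 -m crank '[[[0,0,-3,0,0,0],[0,0,-6,0,0,0],[0,0,-10,0,0,0],[0,0,-13.5,0,0,0],[0,0,-13.5,0,0,0],[0,0,-13.5,0,0,0],[0,0,-13.5,0,0,0]]]'
python3 -c "
from h import *
print(to(474,300,140,86))"
```

```text
time_s: 18.68
eef_pos: [543.4, 104.1, 9.6]
tcp_rot: [3.054, 0.734, 0.005]
force: [-0.2, 0.3, 0.5]
width: 0.698
finger_force: 0.0
time_s: 19.18
eef_pos: [544.2, 104.3, 11.1]
tcp_rot: [3.055, 0.733, 0.01]
force: [-1.1, 0.2, 5.8]
width: 0.406
finger_force: 61.8
time_s: 19.77
eef_pos: [541.5, 103.3, 143.8]
tcp_rot: [3.054, 0.732, 0.002]
force: [-0.7, 0.2, -1.7]
width: 0.405
finger_force: 60.8
[2.9, -20.6, 0.36, 0.001, -0.001, 0.541]
```

```bash
python3 -m crank '[[[2.9,-20.6,0.36,0,0,0.541],[2.9,-20.6,0.36,0,0,0.541],[2.9,-20.6,0.36,0,0,0.541],[2.9,-20.6,0.36,0,0,0.541],[2.9,-20.6,0.36,0,0,0.541],[2.9,-20.6,0.36,0,0,0.541],[2.9,-20.6,0.36,0,0,0.541],[2.9,-20.6,0.36,0,0,0.541],[2.9,-20.6,0.36,0,0,0.541],[2.9,-20.6,0.36,0,0,0.541],[2.9,-20.6,0.36,0,0,0.541]]]' && python3 -m crank '[[[0,0,4,0,0,0],[0,0,8,0,0,0],[0,0,11,0,0,0],[0,0,12,0,0,0],[0,0,12,0,0,0],[0,0,12,0,0,0]]]' && python3 -m crank '[[[0,0,0,0,0,0],[0,0,0,0,0,0],[0,0,0,0,0,0],[0,0,0,0,0,0]]]' 0.52 && python3 -m crank '[[[0,0,-4,0,0,0],[0,0,-8,0,0,0],[0,0,-11,0,0,0],[0,0,-11,0,0,0],[0,0,-11,0,0,0],[0,0,-11,0,0,0]]]'
python3 -c "
from h import *
print(to(429,118,125,119))"
```

```text
time_s: 20.68
eef_pos: [475.4, 298.4, 139.7]
tcp_rot: [3.138, -0.115, 0.003]
force: [-0.3, 0.8, -1.5]
width: 0.404
finger_force: 60.8
time_s: 21.18
eef_pos: [477.9, 302.5, 26.2]
tcp_rot: [-3.133, 0.111, -0.012]
force: [-5.5, 2.1, 33.6]
width: 0.409
finger_force: 78.8
time_s: 21.52
eef_pos: [478.2, 307.4, 25.7]
tcp_rot: [-3.127, 0.106, -0.016]
force: [-4.4, 7.9, 25.4]
width: 0.521
finger_force: 12.8
time_s: 22.02
eef_pos: [474.7, 299.5, 129.8]
tcp_rot: [3.139, -0.112, 0.002]
force: [-0.2, 0.7, 0.1]
width: 0.521
finger_force: 0.0
[-3.26, 18.43, 0.48, 0.001, -0.001, -0.578]
```

It met resistance, so I'll look.

```bash
python3 -m crank '[[[-3.26,18.43,0.48,0,0,-0.578],[-3.26,18.43,0.48,0,0,-0.578],[-3.26,18.43,0.48,0,0,-0.578],[-3.26,18.43,0.48,0,0,-0.578],[-3.26,18.43,0.48,0,0,-0.578],[-3.26,18.43,0.48,0,0,-0.578],[-3.26,18.43,0.48,0,0,-0.578],[-3.26,18.43,0.48,0,0,-0.578],[-3.26,18.43,0.48,0,0,-0.578],[-3.26,18.43,0.48,0,0,-0.578],[-3.26,18.43,0.48,0,0,-0.578]]]' 0.7
python3 -c "
from h import *
print(to(429,118,8,119))
c=cams()
import cv2
a=c['top']['frame'][200:280,165:305]; b=c['side']['frame'][100:180,200:340]
g=np.r_[cv2.resize(a,(525,300),interpolation=2),cv2.resize(b,(525,300),interpolation=2)]
cv2.imwrite('pics/chk3.png',cv2.convertScaleAbs(g,alpha=1.3))"
```

```text
time_s: 22.93
eef_pos: [429.4, 120.0, 124.9]
tcp_rot: [3.04, 0.792, 0.003]
force: [-0.2, -0.1, -0.5]
width: 0.702
finger_force: 0.0
[-0.15, 0.14, 11.69, 0.001, -0.002, 0.004]
```

View pics/chk3.png

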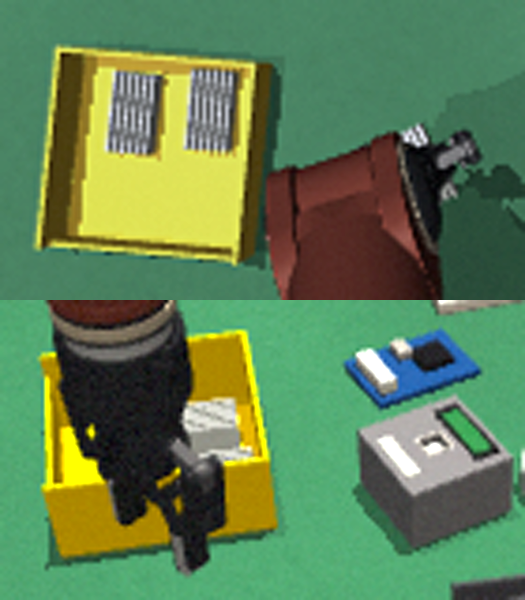

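```bash
python3 -c "
from h import *
c=cams()['top']
k=(165,200,3.75)
for z in (32,45): print(plane(c,px('',[(115,70),(161,75),(153,155),(107,150),(193,68),(237,70),(230,152),(186,149)],k),z).round())
print('floor',plane(c,px('',[(75,235),(238,245),(90,68)],k),4).round())
print('rim',plane(c,px('',[(57,47),(270,64)],k),70).round(),plane(c,px('',[(244,262),(38,248)],k),50).round())
"
```

```text
[[512. 385.  32.]
 [508. 345.  32.]
 [439. 350.  32.]
 [443. 390.  32.]
 [515. 317.  32.]
 [513. 279.  32.]
 [442. 283.  32.]
 [444. 322.  32.]]
[[513. 381.  45.]
 [509. 341.  45.]
 [440. 347.  45.]
 [444. 386.  45.]
 [515. 314.  45.]
 [513. 276.  45.]
 [443. 280.  45.]
 [445. 318.  45.]]
floor [[366. 425.   4.]
 [359. 281.   4.]
 [514. 416.   4.]]
rim [[532. 423.  70.]
 [519. 242.  70.]] [[350. 265.  50.]
 [360. 441.  50.]]
```

Both heat sinks lie flat on the floor at about (475,368) and (478,300), so the front half is free. Next, the third heat sink.

```bash
python3 -m crank '[[[-0.1,0.1,4,0,0,0],[-0.1,0.1,8,0,0,0],[-0.1,0.1,11,0,0,0],[-0.1,0.1,11.6,0,0,0],[-0.1,0.1,11.6,0,0,0],[-0.1,0.1,11.6,0,0,0]]]' && python3 -m crank '[[[0,0,0,0,0,0],[0,0,0,0,0,0],[0,0,0,0,0,0],[0,0,0,0,0,0],[0,0,0,0,0,0],[0,0,0,0,0,0]]]' 0 && python3 -m crank '[[[0,0,-3,0,0,0],[0,0,-6,0,0,0],[0,0,-10,0,0,0],[0,0,-13.5,0,0,0],[0,0,-13.5,0,0,0],[0,0,-13.5,0,0,0],[0,0,-13.5,0,0,0]]]'
python3 -c "
from h import *
print(to(402,344,140,86))"
```

```text
time_s: 23.63
eef_pos: [429.6, 117.5, 9.7]
tcp_rot: [3.04, 0.789, 0.004]
force: [0.2, 0.7, 0.7]
width: 0.701
finger_force: 0.0
time_s: 24.13
eef_pos: [430.3, 117.9, 11.1]
tcp_rot: [3.041, 0.789, 0.009]
force: [-0.4, 0.0, 6.0]
width: 0.409
finger_force: 60.8
time_s: 24.72
eef_pos: [428.2, 117.1, 144.4]
tcp_rot: [3.04, 0.789, 0.003]
force: [-0.2, -0.0, -1.8]
width: 0.408
finger_force: 60.6
[8.74, -21.1, 0.43, 0.001, -0.002, 0.578]
```

```bash
python3 -m crank '[[[8.7,-21.1,0.43,0,0,0.578],[8.7,-21.1,0.43,0,0,0.578],[8.7,-21.1,0.43,0,0,0.578],[8.7,-21.1,0.43,0,0,0.578],[8.7,-21.1,0.43,0,0,0.578],[8.7,-21.1,0.43,0,0,0.578],[8.7,-21.1,0.43,0,0,0.578],[8.7,-21.1,0.43,0,0,0.578],[8.7,-21.1,0.43,0,0,0.578],[8.7,-21.1,0.43,0,0,0.578],[8.7,-21.1,0.43,0,0,0.578],[8.7,-21.1,0.43,0,0,0.578]]]' && python3 -m crank '[[[0,0,4,0,0,0],[0,0,8,0,0,0],[0,0,10.5,0,0,0],[0,0,11.2,0,0,0],[0,0,11.2,0,0,0],[0,0,11.2,0,0,0]]]'
```

```text
time_s: 25.72
eef_pos: [402.8, 342.5, 139.7]
tcp_rot: [3.139, -0.114, 0.003]
force: [-0.7, 0.4, -1.4]
width: 0.405
finger_force: 60.6
time_s: 26.22
eef_pos: [403.5, 344.1, 28.5]
tcp_rot: [-3.139, 0.112, -0.005]
force: [1.6, 0.9, -1.0]
width: 0.407
finger_force: 60.5
```

```bash
python3 -m crank '[[[0,0,0.8,0,0,0],[0,0,0.8,0,0,0],[0,0,0.8,0,0,0]]]' && python3 -m crank '[[[0,0,0,0,0,0],[0,0,0,0,0,0],[0,0,0,0,0,0],[0,0,0,0,0,0]]]' 0.55 && python3 -m crank '[[[0,0,-4,0,0,0],[0,0,-8,0,0,0],[0,0,-11,0,0,0],[0,0,-11,0,0,0],[0,0,-11,0,0,0],[0,0,-11,0,0,0]]]'
python3 -c "
from h import *
c=cams()['top']; cv2.imwrite('pics/a.png',c['frame'])
print(to(656,117,125,84))"
```

```text
time_s: 26.47
eef_pos: [403.1, 344.5, 20.6]
tcp_rot: [-3.138, 0.11, -0.005]
force: [0.1, 0.2, -1.5]
width: 0.406
finger_force: 60.6
time_s: 26.8
eef_pos: [402.8, 344.3, 20.1]
tcp_rot: [-3.139, 0.11, -0.004]
force: [0.0, 0.2, 0.2]
width: 0.55
finger_force: 0.0
time_s: 27.3
eef_pos: [401.8, 343.7, 129.4]
tcp_rot: [3.139, -0.11, 0.002]
force: [0.1, -0.3, -0.3]
width: 0.552
finger_force: 0.0
[26.99, 20.79, 0.37, 0.002, 0.0, 0.035]
```

```bash
python3 -m crank '[[[27,20.8,0.4,0,0,0.035],[27,20.8,0.4,0,0,0.035],[27,20.8,0.4,0,0,0.035],[27,20.8,0.4,0,0,0.035],[27,20.8,0.4,0,0,0.035],[27,20.8,0.4,0,0,0.035],[27,20.8,0.4,0,0,0.035],[27,20.8,0.4,0,0,0.035],[27,20.8,0.4,0,0,0.035],[27,20.8,0.4,0,0,0.035],[27,20.8,0.4,0,0,0.035],[27,20.8,0.4,0,0,0.035],[27,20.8,0.4,0,0,0.035],[27,20.8,0.4,0,0,0.035]]]' 0.65
python3 -c "
from h import *
print(to(656,117,7,84))
c=cams()
import cv2
a=c['top']['frame'][150:280,160:460]; b=c['side']['frame'][100:310,200:440]
g=np.r_[cv2.resize(a,(600,260),interpolation=2),cv2.resize(b[:,:],(600,330),interpolation=2)]
cv2.imwrite('pics/chk4.png',cv2.convertScaleAbs(g,alpha=1.3))"
```

```text
time_s: 28.57
eef_pos: [656.0, 119.8, 126.1]
tcp_rot: [-3.137, 0.16, -0.001]
force: [-0.1, -0.7, -0.3]
width: 0.653
finger_force: 0.0
[0.02, 0.28, 11.91, -0.001, -0.001, 0.003]
```

View pics/chk4.png

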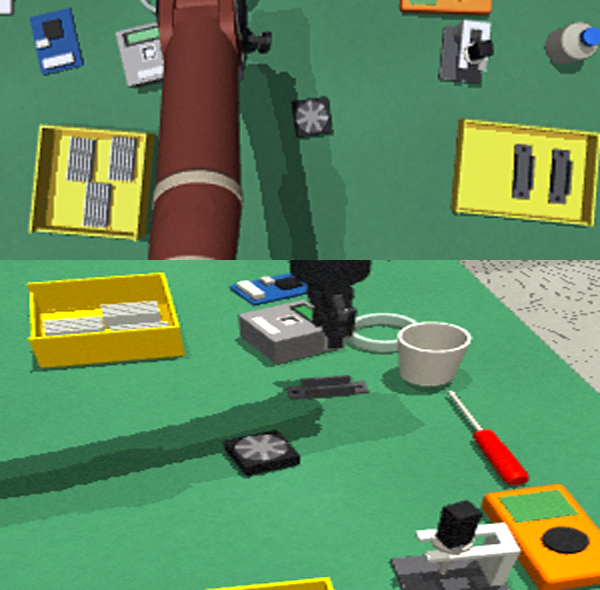

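All three heat sinks lie in the square bin. The last bracket hasn't moved, at side (328,388), so I'll take it.

```bash
python3 -m crank '[[[0,0.15,4,0,0,0],[0,0.15,8,0,0,0],[0,0.15,11,0,0,0],[0,0.15,11.8,0,0,0],[0,0.15,11.8,0,0,0],[0,0.15,11.8,0,0,0]]]' && python3 -m crank '[[[0,0,0,0,0,0],[0,0,0,0,0,0],[0,0,0,0,0,0],[0,0,0,0,0,0],[0,0,0,0,0,0],[0,0,0,0,0,0]]]' 0 && python3 -m crank '[[[0,0,-3,0,0,0],[0,0,-6,0,0,0],[0,0,-10,0,0,0],[0,0,-13,0,0,0],[0,0,-13,0,0,0],[0,0,-13,0,0,0],[0,0,-13,0,0,0]]]'
python3 -c "
from h import *
print(to(464,-296,135,86),to(530,-60,140,86))"
```

```text
time_s: 29.17
eef_pos: [658.1, 116.4, 9.3]
tcp_rot: [-3.137, 0.165, -0.006]
force: [0.3, -0.1, 1.0]
width: 0.653
finger_force: 0.0
time_s: 29.67
eef_pos: [659.2, 116.6, 11.2]
tcp_rot: [-3.136, 0.165, -0.011]
force: [-0.2, -0.1, 6.3]
width: 0.311
finger_force: 62.2
time_s: 30.25
eef_pos: [656.1, 116.1, 138.0]
tcp_rot: [3.137, -0.165, 0.001]
force: [-0.5, 0.2, -2.0]
width: 0.311
finger_force: 61.4
[-14.78, 43.0, 0.3, 0.0, -0.001, -0.035] [-10.69, 18.83, -0.2, 0.0, -0.001, -0.035]
```

```bash
python3 -m crank '[[[-14.8,43,0.3,0,0,-0.035],[-14.8,43,0.3,0,0,-0.035],[-14.8,43,0.3,0,0,-0.035],[-14.8,43,0.3,0,0,-0.035],[-14.8,43,0.3,0,0,-0.035],[-14.8,43,0.3,0,0,-0.035],[-14.8,43,0.3,0,0,-0.035],[-14.8,43,0.3,0,0,-0.035],[-14.8,43,0.3,0,0,-0.035],[-14.8,43,0.3,0,0,-0.035],[-14.8,43,0.3,0,0,-0.035],[-14.8,43,0.3,0,0,-0.035],[-14.8,43,0.3,0,0,-0.035],[-14.8,43,0.3,0,0,-0.035],[-14.8,43,0.3,0,0,-0.035]]]' && python3 -m crank '[[[0,0,4,0,0,0],[0,0,8,0,0,0],[0,0,10.8,0,0,0],[0,0,11.4,0,0,0],[0,0,11.4,0,0,0],[0,0,11.4,0,0,0]]]' && python3 -m crank '[[[0,0,0,0,0,0],[0,0,0,0,0,0],[0,0,0,0,0,0],[0,0,0,0,0,0]]]' 0.52 && python3 -m crank '[[[0,0,-4,0,0,0],[0,0,-8,0,0,0],[0,0,-12,0,0,0],[0,0,-16,0,0,0],[0,0,-20,0,0,0],[0,0,-24,0,0,0],[0,0,-24,0,0,0],[0,0,-24,0,0,0],[0,0,-24,0,0,0]]]'
python3 - <<'E'
from h import *
C=cams()
for n,(x0,y0,w,h),s in(("top",(370,150,65,75),6),("side",(345,245,65,75),6)):
    C[n]["g"]=cv2.convertScaleAbs(cv2.resize(C[n]["frame"][y0:y0+h,x0:x0+w],None,fx=s,fy=s,interpolation=2),alpha=1.3,beta=30)
cv2.imwrite("pics/stand2.png",np.c_[C["top"]["g"],C["side"]["g"]]); cv2.imwrite("pics/full_top.png",C["top"]["frame"])
E
```

```text
time_s: 31.5
eef_pos: [465.0, -293.7, 133.9]
tcp_rot: [-3.138, 0.106, -0.001]
force: [0.4, -0.1, -0.1]
width: 0.31
finger_force: 61.4
time_s: 32.0
eef_pos: [466.0, -295.4, 21.6]
tcp_rot: [3.139, -0.107, 0.005]
force: [0.8, -0.9, -0.6]
width: 0.306
finger_force: 61.4
time_s: 32.33
eef_pos: [465.5, -296.5, 22.3]
tcp_rot: [3.138, -0.11, 0.006]
force: [0.1, -1.1, 0.2]
width: 0.517
finger_force: 0.0
time_s: 33.08
eef_pos: [463.8, -295.6, 261.0]
tcp_rot: [-3.14, 0.11, -0.003]
force: [-0.8, -0.5, -0.5]
width: 0.518
finger_force: 0.0Traceback (most recent call last):
  File "<stdin>", line 5, in <module>
cv2.error: OpenCV(4.12.0) /io/opencv/modules/imgcodecs/src/loadsave.cpp:1058: error: (-215:Assertion failed) image.channels() == 1 || image.channels() == 3 || image.channels() == 4 in function 'imwrite_'
```

Run:
```python
from h import *
I={n:cv2.imread(f"pics/{n}0.png") for n in("top","side")}
g=[cv2.convertScaleAbs(cv2.resize(I[n][y0:y0+75,x0:x0+65],None,fx=6,fy=6,interpolation=2),alpha=1.3,beta=30) for n,x0,y0 in(("top",370,150),("side",345,245))]
cv2.imwrite("pics/stand2.png",np.hstack(g))
```

```text
(no output)
```

View pics/stand2.png

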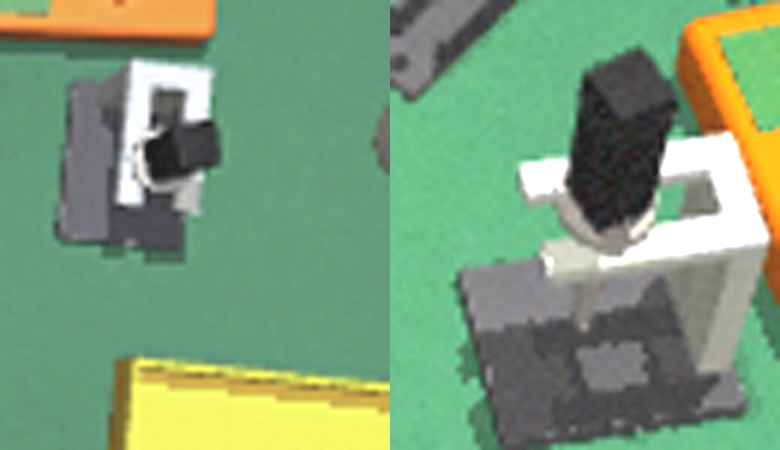

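Run:
```python
from h import *
np.set_printoptions(precision=1,suppress=True)
C=cams()
T=px("",[(198,145),(130,60),(213,65),(118,203),(200,212)],(370,150,6)); S=px("",[(239.5,85),(340,135),(378,240),(130,163),(150,250)],(345,245,6))
print(tri(C,T,S)); print("top@176",plane(C["top"],T[:1],176)); W=plane(C["top"],T[1:],100); print(W)
print([np.degrees(np.arctan2(*(W[i]-W[j])[[1,0]])) for i,j in((0,2),(1,3),(0,1),(2,3))])
print("face angles",[ (lambda v:np.degrees(np.arctan2(v[1],v[0])))(np.diff(plane(C["top"],px("",e,(370,150,6)),176),axis=0)[0]) for e in([(221,163),(214,120)],[(214,120),(177,127)])])
g=[C["top"]["frame"][155:280,165:305],C["top"]["frame"][155:280,345:485]]
cv2.imwrite("pics/bins.png",cv2.convertScaleAbs(cv2.resize(np.hstack(g),None,fx=2.8,fy=2.8,interpolation=2),alpha=1.3))
```

```text
[[ 647.  -259.2  177.9]
 [ 700.2 -242.5  100.8]
 [ 696.3 -284.6  103.4]
 [ 625.8 -235.4  104.1]
 [ 618.9 -274.5  116.2]]
top@176 [[ 646.9 -259.5  176. ]]
[[ 700.2 -242.7  100. ]
 [ 697.9 -285.8  100. ]
 [ 625.4 -236.1  100. ]
 [ 621.1 -278.6  100. ]]
[np.float64(-5.0430760078990104), np.float64(-5.421820222597872), np.float64(86.95793631707332), np.float64(84.13583601346281)]
face angles [np.float64(8.802913910960863), np.float64(101.17355434965698)]
```

View pics/bins.png

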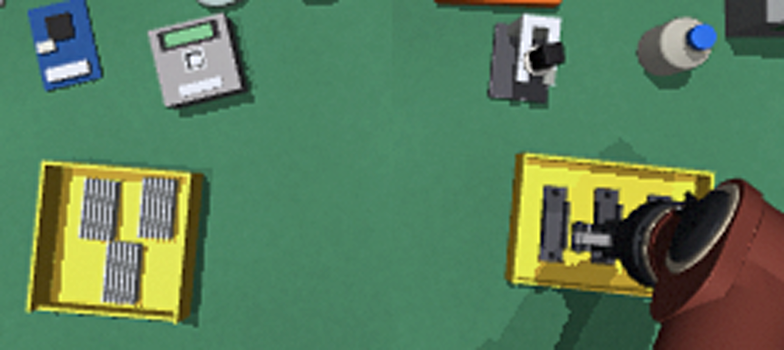

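All three heat sinks and three brackets are in their bins. The stylus axis is at (647,-259), top at z≈177, with handle faces turned about 10°. I'll go above it.

```bash
python3 -c "
from h import *
print(to(647,-259.5,240,100))"
```

```text
[18.05, -4.87, 1.92, -0.002, 0.001, -0.245]
```

```bash
python3 -m crank '[[[6,-1.6,0.6,0,0,-0.08],[12,-3.2,1.2,0,0,-0.16],[18.05,-4.87,1.92,0,0,-0.245],[18.05,-4.87,1.92,0,0,-0.245],[18.05,-4.87,1.92,0,0,-0.245],[18.05,-4.87,1.92,0,0,-0.245],[18.05,-4.87,1.92,0,0,-0.245],[18.05,-4.87,1.92,0,0,-0.245],[18.05,-4.87,1.92,0,0,-0.245],[18.05,-4.87,1.92,0,0,-0.245],[18.05,-4.87,1.92,0,0,-0.245]]]' 0.65
python3 -c "
from h import *
print(to(647,-259.5,131,100))"
```

```text
time_s: 34.2
eef_pos: [646.9, -261.0, 242.8]
tcp_rot: [3.129, 0.272, 0.003]
force: [0.8, 0.2, 1.0]
width: 0.645
finger_force: 0.0
[0.01, -0.16, 11.18, 0.001, -0.002, -0.001]
```

```bash
python3 -m crank '[[[0,-0.1,3,0,0,0],[0,-0.1,6,0,0,0],[0,-0.1,9,0,0,0],[0,-0.1,11,0,0,0],[0,-0.1,11.2,0,0,0],[0,-0.1,11.2,0,0,0],[0,-0.1,11.2,0,0,0],[0,-0.1,11.2,0,0,0]]]' && python3 -m crank '[[[0,0,0,0,0,0],[0,0,0,0,0,0],[0,0,0,0,0,0],[0,0,0,0,0,0],[0,0,0,0,0,0],[0,0,0,0,0,0],[0,0,0,0,0,0],[0,0,0,0,0,0]]]' 0
```

```text
time_s: 34.87
eef_pos: [649.3, -259.8, 132.8]
tcp_rot: [3.127, 0.274, 0.01]
force: [0.7, 0.4, -0.7]
width: 0.651
finger_force: 0.0
time_s: 35.53
eef_pos: [648.5, -259.2, 131.3]
tcp_rot: [3.129, 0.274, 0.005]
force: [-0.1, 1.2, 5.8]
width: 0.25
finger_force: 59.2
```

```bash
python3 -m crank '[[[0,0,-2,0,0,0],[0,0,-4,0,0,0],[0,0,-6,0,0,0],[0,0,-8,0,0,0],[0,0,-10,0,0,0],[0,0,-12,0,0,0],[0,0,-12,0,0,0],[0,0,-12,0,0,0],[0,0,-12,0,0,0]]]'
python3 - <<'E'
from h import *
print(to(651,257,250,100), to(651,257,250,14))
C=cams()
c=C["top"]["frame"][155:215,205:270]; s=C["side"]["frame"][230:305,330:430]
cv2.imwrite("pics/cnt.png",np.hstack([cv2.convertScaleAbs(cv2.resize(a,(390,360),interpolation=2),alpha=1.2,beta=10) for a in (c,s)]))
E
```

```text
time_s: 36.28
eef_pos: [646.6, -258.6, 247.8]
tcp_rot: [-3.128, -0.274, 0.003]
force: [-0.2, -1.1, -1.8]
width: 0.249
finger_force: 58.8
[9.4, -50.7, -0.16, -0.001, 0.002, 0.0] [9.4, -50.7, -0.16, 0.0, 0.002, 1.501]
```

View pics/cnt.png

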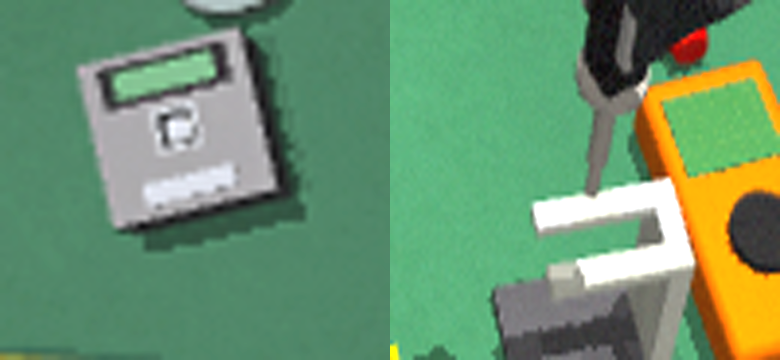

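The stylus is held clear of the stand, with its tip at side (593,193). In the top crop the well centre is (179,128), and the counter's corners are (78,67), (240,28), (282,188) and (118,228).

Run:
```python
from h import *
np.set_printoptions(precision=1,suppress=True)
C=cams()
k=(205,155,6)
W=plane(C["top"],px("",[(78,67),(240,28),(282,188),(118,228)],k),55); print(W,W.mean(0)); print("well",plane(C["top"],px("",[(179,128)],k),55))
# stand, side crop 390/100 by 360/75
def sp(u): return [((u[0]-390+.5)/3.9-.5+330),((u[1]+.5)/4.8-.5+230)]
V=plane(C["side"],[sp(u) for u in((533,205),(549,286),(672,182),(694,263))],100); print("prongs side",V)
# tip
print("tip side ray @z 137..", plane(C["side"],[sp((593,193))],137), r.get_obs()["eef_pos"])
```

```text
[[682.9 310.2  55. ]
 [704.7 223.2  55. ]
 [618.2 199.1  55. ]
 [596.  286.8  55. ]] [650.4 254.9  55. ]
well [[650.2 255.1  55. ]]
prongs side [[ 627.3 -234.6  100. ]
 [ 622.1 -272.7  100. ]
 [ 701.6 -243.5  100. ]
 [ 696.8 -282.5  100. ]]
tip side ray @z 137.. [[ 647.2 -257.7  137. ]] [ 647.  -258.7  248.2]
```

```bash
python3 -m crank '[[[0.56,-3,0,0,0,0],[1.1,-6,0,0,0,0],[1.7,-9,0,0,0,0],[2.2,-12,0,0,0,0],[2.8,-15,0,0,0,0],[3.3,-18,0,0,0,0],[3.9,-21,0,0,0,0],[4.5,-24,0,0,0,0],[5,-27,0,0,0,0],[5.6,-30,0,0,0,0],[6.1,-33,0,0,0,0],[6.7,-36,0,0,0,0],[7.2,-39,0,0,0,0],[7.8,-42,0,0,0,0],[8.4,-45,0,0,0,0],[8.9,-48,0,0,0,0],[9.4,-50.7,0,0,0,0],[9.4,-50.7,0,0,0,0],[9.4,-50.7,0,0,0,0],[9.4,-50.7,0,0,0,0]]]' && python3 -m crank '[[[0,0,0,0,0,0],[0,0,0,0,0,0],[0,0,0,0,0,0]]]'
python3 - <<'E'
from h import *
print(to(650.4,255.6,180,104), r.get_obs()["eef_pos"])
E
```

```text
time_s: 38.15
eef_pos: [652.0, 255.7, 249.1]
tcp_rot: [3.127, 0.274, 0.001]
force: [0.4, -0.4, -0.9]
width: 0.251
finger_force: 59.0
time_s: 38.4
eef_pos: [652.5, 255.0, 250.1]
tcp_rot: [3.129, 0.271, 0.003]
force: [0.3, -0.0, -0.9]
width: 0.25
finger_force: 59.0
[-0.21, -0.1, 7.01, 0.001, -0.002, -0.072] [652.46098688 254.98664552 250.11839709]
```

```bash
python3 -m crank '[[[-0.2,-0.1,3,0,0,-0.03],[-0.2,-0.1,5,0,0,-0.072],[-0.2,-0.1,6.9,0,0,-0.072],[-0.2,-0.1,6.9,0,0,-0.072],[-0.2,-0.1,6.9,0,0,-0.072],[-0.2,-0.1,6.9,0,0,-0.072]]]'
python3 - <<'E'
from h import *
print(to(650.4,255.6,163,104), r.get_obs()["eef_pos"])
C=cams()
c=C["top"]["frame"][150:215,200:270]; s=C["side"]["frame"][110:175,285:355]
cv2.imwrite("pics/cnt2.png",np.hstack([cv2.convertScaleAbs(cv2.resize(a,None,fx=5.6,fy=5.6,interpolation=2),alpha=1.3,beta=10) for a in (c,s)]))
E
```

```text
time_s: 38.9
eef_pos: [651.1, 257.1, 182.5]
tcp_rot: [-3.118, -0.386, -0.007]
force: [0.6, 1.0, -0.8]
width: 0.251
finger_force: 59.1
[-0.12, 0.13, 1.95, 0.0, -0.004, 0.002] [651.13226336 257.11245336 182.51601798]
```

View pics/cnt2.png

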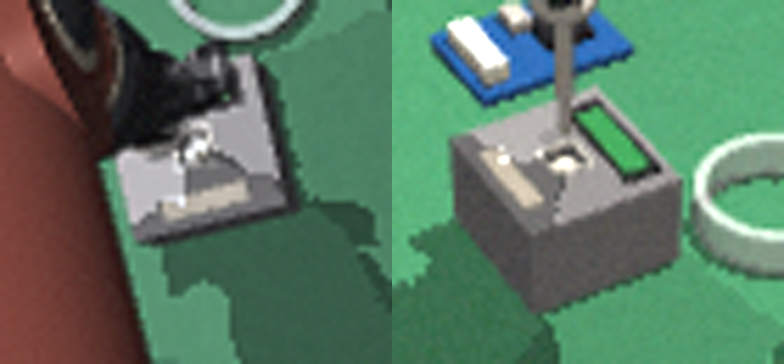

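The tip at (565,130) is straight above the well at (564,157). I'll lower it gently.

```bash
python3 -m crank '[[[-0.05,0.08,0.7,0,0,0],[-0.05,0.08,1.4,0,0,0],[-0.05,0.08,1.9,0,0,0],[-0.05,0.08,2.2,0,0,0],[-0.05,0.08,2.4,0,0,0],[-0.05,0.08,2.5,0,0,0],[-0.05,0.08,2.5,0,0,0],[-0.05,0.08,2.5,0,0,0]]]'
```

```text
time_s: 39.67
eef_pos: [649.7, 256.2, 156.5]
tcp_rot: [3.117, 0.387, 0.003]
force: [-1.2, -1.1, 3.2]
width: 0.25
finger_force: 59.7
```

```bash
python3 -m crank '[[[0,0,0.15,0,0,0],[0,0,0.3,0,0,0],[0,0,0.4,0,0,0],[0,0,0.4,0,0,0],[0,0,0.4,0,0,0]]]' && python3 -m crank '[[[0,0,0,0,0,0],[0,0,0,0,0,0],[0,0,0,0,0,0],[0,0,0,0,0,0],[0,0,0,0,0,0],[0,0,0,0,0,0],[0,0,0,0,0,0],[0,0,0,0,0,0],[0,0,0,0,0,0],[0,0,0,0,0,0],[0,0,0,0,0,0],[0,0,0,0,0,0],[0,0,0,0,0,0],[0,0,0,0,0,0],[0,0,0,0,0,0]]]' && python3 -m crank '[[[0,0,0,0,0,0],[0,0,0,0,0,0],[0,0,0,0,0,0],[0,0,0,0,0,0],[0,0,0,0,0,0],[0,0,0,0,0,0],[0,0,0,0,0,0],[0,0,0,0,0,0],[0,0,0,0,0,0],[0,0,0,0,0,0],[0,0,0,0,0,0],[0,0,0,0,0,0],[0,0,0,0,0,0],[0,0,0,0,0,0],[0,0,0,0,0,0]]]'
```

```text
time_s: 40.08
eef_pos: [650.0, 256.3, 154.9]
tcp_rot: [3.118, 0.387, 0.005]
force: [-4.7, -1.2, 12.3]
width: 0.251
finger_force: 61.2
time_s: 41.33
eef_pos: [650.0, 256.3, 154.9]
tcp_rot: [3.118, 0.387, 0.005]
force: [-3.5, -2.2, 11.6]
width: 0.245
finger_force: 61.2
time_s: 42.58
eef_pos: [650.0, 256.3, 154.9]
tcp_rot: [3.118, 0.387, 0.005]
force: [-3.6, -1.4, 12.6]
width: 0.251
finger_force: 61.2
```

The button bottomed at 12 N for 2.5 s. Lifting and going back.

```bash
python3 -m crank '[[[0,0,-1,0,0,0],[0,0,-3,0,0,0],[0,0,-5,0,0,0],[0,0,-7,0,0,0],[0,0,-9.5,0,0,0],[0,0,-9.5,0,0,0],[0,0,-9.5,0,0,0],[0,0,-9.5,0,0,0],[0,0,-9.5,0,0,0]]]'
python3 -c "
from h import *
print(to(651,-259,250,100))
x=cams()['side']['frame'];cv2.imwrite('pics/x.png',x)"
```

```text
time_s: 43.33
eef_pos: [648.7, 256.0, 244.6]
tcp_rot: [3.116, 0.387, -0.003]
force: [0.1, -0.3, -1.1]
width: 0.25
finger_force: 59.1
[-12.36, 50.0, -0.45, 0.001, 0.002, 0.072]
```

```bash
python3 -m crank '[[[-0.7,3,-0.4,0,0,0.02],[-1.5,6,-0.4,0,0,0.04],[-2.2,9,-0.4,0,0,0.06],[-3,12,-0.4,0,0,0.072],[-3.7,15,-0.4,0,0,0.072],[-4.4,18,-0.4,0,0,0.072],[-5.2,21,-0.4,0,0,0.072],[-5.9,24,-0.4,0,0,0.072],[-6.7,27,-0.4,0,0,0.072],[-7.4,30,-0.4,0,0,0.072],[-8.1,33,-0.4,0,0,0.072],[-8.9,36,-0.4,0,0,0.072],[-9.6,39,-0.4,0,0,0.072],[-10.4,42,-0.4,0,0,0.072],[-11.1,45,-0.4,0,0,0.072],[-11.8,48,-0.4,0,0,0.072],[-12.36,50,-0.4,0,0,0.072],[-12.36,50,-0.4,0,0,0.072],[-12.36,50,-0.4,0,0,0.072]]]' && python3 -m crank '[[[0,0,0,0,0,0],[0,0,0,0,0,0],[0,0,0,0,0,0],[0,0,0,0,0,0]]]'
python3 - <<'E'
from h import *
print(to(651,-259,137,100), r.get_obs()["eef_pos"])
C=cams()
s=C["side"]["frame"][230:305,330:430]; t=C["top"]["frame"][150:225,360:460]
cv2.imwrite("pics/st3.png",np.hstack([cv2.convertScaleAbs(cv2.resize(a,None,fx=4,fy=4,interpolation=2),alpha=1.2,beta=10) for a in (t,s)]))
E
```

```text
time_s: 45.02
eef_pos: [650.8, -261.0, 249.7]
tcp_rot: [3.13, 0.268, -0.001]
force: [0.1, 0.6, -1.8]
width: 0.25
finger_force: 59.3
time_s: 45.35
eef_pos: [652.4, -257.1, 251.2]
tcp_rot: [-3.129, -0.278, -0.003]
force: [-1.0, -0.4, -1.4]
width: 0.251
finger_force: 59.3
[-0.19, 0.16, 11.42, -0.0, -0.002, 0.002] [ 652.3586317  -257.14652129  251.1590249 ]
```

View pics/st3.png

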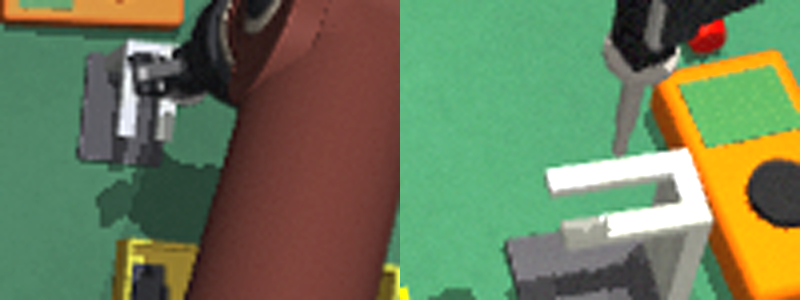

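The stylus is upright above the slot, tip at side (620,152). I'll descend in stages.

```bash
python3 -m crank '[[[-0.15,0.16,1.5,0,0,0],[-0.15,0.16,2.8,0,0,0],[-0.15,0.16,2.8,0,0,0],[-0.15,0.16,2.8,0,0,0],[-0.15,0.16,2.8,0,0,0],[-0.15,0.16,2.8,0,0,0]]]'
python3 -c "
from h import *
print(to(651,-259,135,100))"
```

```text
time_s: 45.95
eef_pos: [651.5, -260.7, 224.4]
tcp_rot: [3.128, 0.274, 0.006]
force: [0.5, -0.7, -1.3]
width: 0.25
finger_force: 59.2
[-0.05, -0.19, 8.94, 0.002, -0.004, 0.0]
```

```bash
python3 -m crank '[[[-0.05,-0.08,1.5,0,0,0],[-0.05,-0.08,3,0,0,0],[-0.05,-0.08,4.5,0,0,0],[-0.05,-0.08,6,0,0,0],[-0.05,-0.08,7,0,0,0],[-0.05,-0.08,8,0,0,0],[-0.05,-0.08,8.4,0,0,0],[-0.05,-0.08,8.4,0,0,0],[-0.05,-0.08,8.4,0,0,0],[-0.05,-0.08,8.4,0,0,0]]]'
python3 -c "
from h import *
print(to(651,-259,131,100))"
```

```text
time_s: 46.78
eef_pos: [651.0, -260.2, 140.2]
tcp_rot: [3.128, 0.274, 0.006]
force: [-0.7, -0.2, -1.3]
width: 0.248
finger_force: 59.2
[0.02, -0.12, 0.92, 0.002, -0.004, 0.0]
```

```bash
python3 -m crank '[[[0,-0.05,0.4,0,0,0],[0,-0.05,0.7,0,0,0],[0,-0.05,0.9,0,0,0],[0,-0.05,0.9,0,0,0],[0,-0.05,0.9,0,0,0],[0,-0.05,0.9,0,0,0]]]'
```

```text
time_s: 47.28
eef_pos: [650.4, -259.3, 131.3]
tcp_rot: [3.129, 0.274, 0.004]
force: [-2.5, 1.7, 5.9]
width: 0.249
finger_force: 59.8
```

Seated, with 6 N of upward force. I'll release, rise and check.

```bash
python3 -m crank '[[[0,0,0,0,0,0],[0,0,0,0,0,0],[0,0,0,0,0,0],[0,0,0,0,0,0],[0,0,0,0,0,0],[0,0,0,0,0,0]]]' 0.6 && python3 -m crank '[[[0,0,-2,0,0,0],[0,0,-4,0,0,0],[0,0,-7,0,0,0],[0,0,-10,0,0,0],[0,0,-13,0,0,0],[0,0,-13,0,0,0]]]' && python3 -m crank '[[[-3,-4,0,0,0,0],[-6,-8,0,0,0,0],[-9,-11,0,0,0,0],[-12,-14,0,0,0,0],[-15,-17,0,0,0,0],[-17,-20,0,0,0,0],[-17,-20,0,0,0,0],[-17,-20,0,0,0,0],[-17,-20,0,0,0,0],[-17,-20,0,0,0,0],[-17,-20,0,0,0,0],[-17,-20,0,0,0,0]]]'
python3 - <<'E'
from h import *
C=cams()
s=C["side"]["frame"][240:315,330:430]; t=C["top"]["frame"][150:225,360:460]
f=[cv2.convertScaleAbs(cv2.resize(a,None,fx=4,fy=4,interpolation=2),alpha=1.2,beta=10) for a in (t,s)]
b=[cv2.convertScaleAbs(cv2.resize(C["top"]["frame"][145:285,160:480],(640,280),interpolation=2),alpha=1.2)]
b=[np.pad(b[0],((0,0),(80,80),(0,0)))]
cv2.imwrite("pics/st4.png",np.vstack([np.hstack(f)]+b))
E
```

```text
time_s: 47.78
eef_pos: [650.2, -259.4, 129.8]
tcp_rot: [3.129, 0.274, 0.003]
force: [0.4, -0.5, 0.2]
width: 0.599
finger_force: 0.0
time_s: 48.28
eef_pos: [653.3, -260.8, 268.2]
tcp_rot: [3.123, 0.274, 0.024]
force: [0.7, 0.4, 0.8]
width: 0.598
finger_force: 0.0
time_s: 49.28
eef_pos: [448.7, -93.0, 259.4]
tcp_rot: [3.129, 0.272, 0.003]
force: [-0.1, -0.2, 0.0]
width: 0.603
finger_force: 0.0
```

View pics/st4.png

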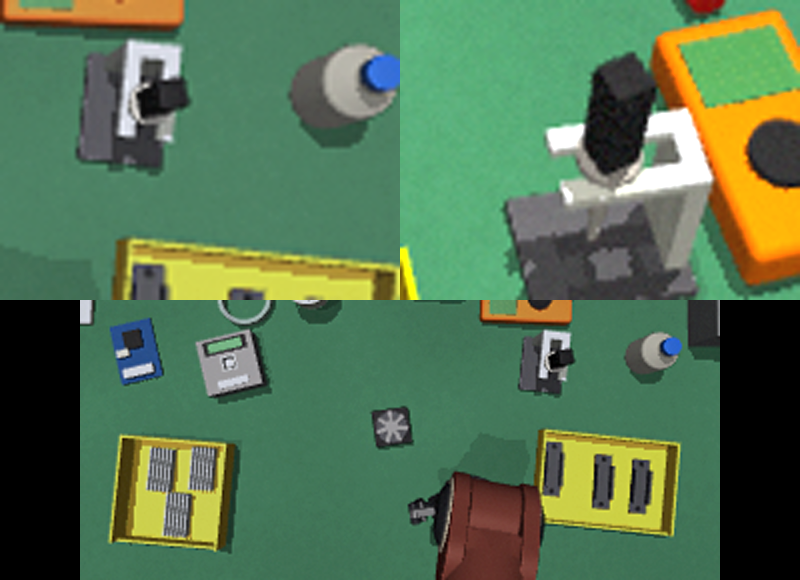

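The stylus hangs upright in the slot. The left bracket, at (553,468), has shifted towards the bin's corner. I've passed the picture limit (15 viewed against 14), so I'll check by numbers whether it lies flat and below the rim.

Run:
```python
from h import *
np.set_printoptions(precision=0,suppress=True)
C=cams(); c=C["top"]; o=c["R"].T
f=cv2.resize(c["frame"],None,fx=4,fy=4,interpolation=2); hsv=cv2.cvtColor(f,cv2.COLOR_BGR2HSV)
m=((hsv[...,1]<90)&(hsv[...,2]<130)).astype(np.uint8); b=np.zeros_like(m); b[209*4:268*4,386*4:462*4]=1
n,l,s,ct=cv2.connectedComponentsWithStats(m*b)
for i in range(1,n):
    if s[i,4]>400:
        q=cv2.boxPoints(cv2.minAreaRect(np.argwhere(l==i)[:,::-1].astype(np.float32)))
        for z in (8,):
            W=plane(c,px("",q,(0,0,4)),z); print(W[:,:2].ravel(),"ctr",W.mean(0),"sides",np.linalg.norm(W[0]-W[1]),np.linalg.norm(W[1]-W[2]))
```

```text
[ 438. -260.  527. -266.  525. -298.  437. -291.] ctr [ 482. -279.    8.] sides 88.97176817720346 31.64565806284959
[ 418. -342.  507. -348.  505. -382.  416. -375.] ctr [ 461. -362.    8.] sides 89.19188827168104 33.41735013036095
[ 411. -402.  499. -410.  497. -444.  408. -437.] ctr [ 454. -423.    8.] sides 88.70858403426116 34.25171187409869
```

```bash
python3 -c "
from station import r
print(r.sign_off())"
```

```text
the job is handed in; nothing more can be done
None
```

I handed the job in: all three heat sinks and three brackets are in their bins, the stylus held the button down for 2.5 s and hangs in its slot again; no verdict came back, and I viewed 15 pictures against the limit of 14.

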